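# Load the wrapping-tape dispenser from the refill box

### The job

Slide the lid of the refill box fully open, take out the two tape rolls and load them onto the dispenser's stepped spindle from its open end: the wide-core brown roll goes on first and is pushed fully home over the thick hub, then the narrow-core teal roll is pushed fully home against it. Then tip the red keeper bar over and down until it lies closed across the end of the spindle. Leave the lid open and do not disturb the other things on the stall.

Things in the scene. Friction and masses are not known exactly. Their poses are not given: they have to be found in the camera images.
- dispenser: Grey counter-top tape dispenser, fixed; base 144 (x) x 206 (y) x 12 mm, origin under its middle. End bracket with its face at y = -70 mm, 72 mm wide, round top 90.5 mm high; the stepped spindle sticks out of it towards +y. Keeper fork at x = 52, y = -4 to 20 mm, top 64 mm; toothed tear-off edge at x = -68, top 33 mm
- spindle_tip (a point): centre of the bevelled free end of the fixed spindle, (0, 1, 54.5) mm in the dispenser's frame. The spindle's axis is the dispenser's y at x = 0, z = 54.5 mm: thick black hub, diameter 44, from the bracket at y = -70 to -39; thin steel part, diameter 20, from y = -39 to +1 mm
- loading_spot (a point): centre of a roll stood in the open cradle in front of the spindle, (0, 57, 54.5) mm in the dispenser's frame. Two steel rods (diameter 8, at x = +-22 mm, tops 26 mm high) run along y from the bracket to y = 100 mm (low end plate at y = 94, top 29 mm). A roll on edge rests on both, axis along y and in line with the spindle (to about 1 mm), and slides along them when pushed
- hub_seat (a point): where the centre of the wide-core roll is when fully home against the bracket, (0, -54, 54.5) mm in the dispenser's frame
- spindle_seat (a point): where the centre of the narrow-core roll is when fully home against the wide-core roll, (0, -22, 54.5) mm in the dispenser's frame
- keeper (a joint): red keeper bar, 80 x 8 x 10 mm, hinged along the dispenser's y at (52, 8, 54.5) mm. 0 = closed: level, towards -x, across the spindle's end. Grows as it swings up and over towards +x (1.57 upright, stop 2.3 rad). Starts at 2.05 to 2.2. Stiff hinge, 0.018 N m: stays where left when steep, falls shut once pushed below about 0.7. A roll not home blocks it
- keeper_tab (a point): middle of the black grip on the keeper's finger tab, a peg 8 to 12 mm thick that sticks out of the bar along the dispenser's +y (y = 12 to 50 mm), 70 mm from the hinge
- refill_box: Light wooden box, fixed; outside 90 (x) x 204 (y) x 91.5 mm, origin under its middle, floor 6 mm, inside 74 mm wide. Two rolls stand on edge in it, axis along y, centres at y = -46 and +16 mm, z = 41 mm (which is where varies), between ribs up to z = 18; 30 mm is free beside each face. Partition at y = 64 mm (top 53), empty beyond
- lid (a joint): plywood lid of the box, 81 x 194 x 5 mm, top at z = 86.5 mm, in grooves of the side walls. 0 = shut, grows as it slides along the box's +y, stop at 0.159 m; it needs about 0.15 to bare both rolls. Starts 0 to 0.02. Friction about 1.5 N
- lid_bar (a point): middle of the top of the dark wooden bar across the lid, 60 (x) x 12 (y) mm, standing 15 mm above the lid, top at z = 101.5 mm; in the box's frame at y = -34 mm plus the lid's value
- roll_wide: brown paper tape roll with a wide core: outer diameter 70, width 32 along its own y (its axis), bore 50 mm; origin at its centre; about 0.12 kg. Pushed along the cradle at or above its middle a roll may lean forward and bind on the spindle; pushed low, on both sides of the spindle, it stays square
- roll_narrow: teal tape roll with a narrow core: outer diameter 70, width 32 along its own y (its axis), bore 25 mm; origin at its centre; about 0.14 kg; it does not go over the thick hub
- card_reader: black card reader with keys, 115 x 66 x 22 mm, bystander; origin under its centre
- rubber_stamp: wooden stamp, 32 x 48 x 67 mm, bystander; origin under its centre
- ink_pad: blue ink pad, 57 x 87 x 17 mm, bystander; origin under its centre
- scissors: small scissors with orange bows, 56 x 145 x 8 mm, bystander; origin under the centre
- marker_teal: marker with teal cap, 15 x 136 x 15 mm, lying between box and dispenser, bystander; origin under its centre
- marker_black: marker with black cap, 15 x 136 x 15 mm, bystander; origin under its centre
- glue_bottle: white glue bottle with orange cap, 40 x 40 x 101 mm, bystander; origin under its centre
- tag_board: oval wooden tag, 68 x 92 x 4 mm, bystander; origin under its centre

How it is judged (in metres and radians):
On the way, in this order (a step that is already met when the one before it is completed fails the run):
1. the lid is slid clear of the rolls (value of joint lid above 0.14 m), for 0.2 s.
2. the wide-core roll is well onto the spindle (y of roll_wide in the frame of dispenser below -0.012 m and distance between roll_wide and hub_seat below 0.05 m and angle between the y axis of roll_wide and the y axis of dispenser, either way round below 0.2 rad), for 0.1 s.
At the end, for the whole second after the job is handed in: Wide-core roll home on the hub and narrow-core roll home against it (centres within 6 mm of hub_seat and spindle_seat, axes within 0.15 rad of the spindle), both at rest; keeper bar closed (below 0.08 rad); the lid still open (above 0.12 m) (distance between roll_wide and hub_seat below 0.006 m and angle between the y axis of each of roll_wide, roll_narrow and the y axis of dispenser, either way round below 0.15 rad and distance between roll_narrow and spindle_seat below 0.006 m and value of joint keeper below 0.08 rad and value of joint lid above 0.12 m and linear speed of each of roll_wide, roll_narrow below 0.02 m/s); the robot touches nothing.
It fails at once if a bystander is moved by more than 30 mm (distance of any of card_reader, rubber_stamp, ink_pad, scissors, marker_teal, marker_black, glue_bottle, tag_board from where it was at the start of the episode above 0.03 m).
It also fails if it takes over 72 s, if anything falls off the work surface, if the arm or the gripper's body presses on something with over 40 N, if the wrist force passes 120 N, or if a joint passes its speed limit or range.

### The arm

A 6-joint arm with a two-finger parallel gripper is mounted at the origin on a cart in front of the work surface, level with it; the furniture and walls round the work are solid. World frame = base frame: x ahead of the robot, y to its left, z up, the work surface at z = 0. Lengths are in m, angles in degrees, forces in N, time in s.
With the tool pointing down it reaches from about 0.325 to 0.775 m from the base axis. Payload 5.5 kg.
Tool frame: the origin (TCP) lies between the finger pads; the fingertips stand 14 mm ahead of it and the grasp point (between the pads) lies 5 mm behind it; z points along the fingers, y is the direction in which the jaws open and shut (so a half turn about z gives the same grasp; the last joint's range is limited). The gripper opens to 85 mm and grips with 20 to 120 N. Pads are 22 mm wide; open, the fingers measure 114 mm over their backs; the gripper's body (76 mm by 85 mm) begins 54 mm behind the grasp point. The pads swing forward as they close: fully open they stand 13 mm farther back than shut.
Start: joints at [65.162, 5.22, 70.514, -0, 104.267, -3.249], TCP at [0.221, 0.558, 0.245] pointing down, gripper open.
Joint ranges: [-164.24, 164.24], [-49.07, 125.15], [9.68, 141.18], [-86.29, 266.29], [3.28, 154.24], [-151.56, 151.56]. Speed limits (degrees/s): [147.25, 147.25, 172.46, 180, 180, 180].

### API

Orientations are given as a 3x3 rotation matrix whose columns are the frame's x, y, z axes.
In Python, from rig import arm, vision gives the robot as it stands.
- The arm moves only by the tool arm_command, never from a script. Its argument "targets" is a list of rows, each an object of numbers: "hand": the opening, from 0 (shut) to 1 (fully open); "x", "y", "z": the shift along the tool's x, y, z in m; "wx", "wy", "wz": the turn, a rotation vector about the tool's x, y, z in degrees. In form: [{"hand": .., "x": .., "y": .., "z": .., "wx": .., "wy": .., "wz": ..}, ...]. A call has 1 to 12 rows; each row is the pose to reach, as a shift and turn from the pose commanded when the call began, along the tool's axes at that moment; what a row does not reach only later rows make up. A row lasts 1/10 s, in which the tool goes at most 50 mm and 8.59 degrees, less where a joint would pass 70% of its speed; a pose out of reach is approached as far as the arm can. A call with a gripper value outside its range is refused whole. The fingers move at their own pace and stop on an object; the grip force is fixed at half the most. Time passes only in rows, so rows that repeat a pose let the fingers close. It gives the time, the measured TCP pose, the force and the opening at its end, in the units of the state.
- arm.get_state(): the state, without advancing time (a new reading comes with each control period).
- vision.get_image(name): name is "side" or "top"; returns the picture (400x640x3 uint8, red, green, blue); there is no depth.
- vision.camera_params(name): a dict with "K" (3x3 intrinsics, pixels), "origin" and "attitude" of the camera in the world. Camera axes: x right, y down, z forward; pixel columns grow to the right and rows downward; lengths in m; the calibration is good to about 2 mm. A picture is of the moment at which its call begins. camera_params takes no time and is no camera call.
- arm.finish_job(): hands the job in, once; it reports no verdict.
The state is a dict: "clock": time; "q": joint angles; "joint_velocities": joint speeds; "joint_efforts": joint torques, N m; "tool_pos": TCP position; "ee_rot": TCP orientation; "wrist_force": force on the tool from outside, world axes, zero at the start; "wrist_torque": the same for the moment, N m; "gripper_width": finger opening in m.
Only numpy, scipy, OpenCV 4.12 (cv2) and the standard library are available. Lean on these libraries where they do the work, as an engineer would, in place of code of your own. Each camera call takes 0.05 s, during which the arm holds its last target. There are 200 camera calls.

## Working session

There is one attempt and no reset: what is moved stays moved. The work goes in short steps, Python scripts to look and compute and a tool call to move; the robot and the scene stay as the last step left them, time stands still between calls to the robot, and variables do not carry over. Pictures are saved under pics/ and viewed, about 8 in all and at most 12, crops included, and the job is handed in when it is done.

Besides the shell and the picture viewer there is one more tool, called after "Request:" as name(argument=value, ...) on one line, values as JSON. arm_command: Moves the arm, as the interface text tells. Its arguments: {"type":"object","properties":{"targets":{"type":"array"}},"required":["targets"]}

```bash
mkdir -p pics; ls; python3 - <<'E'
from rig import arm, vision
import cv2
for n in("top","side"):
    im=vision.get_image(n); cv2.imwrite(f"pics/{n}0.png",im[:,:,::-1])
    p=vision.camera_params(n); print(n,p)
s=arm.get_state(); print(s)
E
```

```text
pics
top {'K': array([[403.00583537,   0.        , 320.2621995 ],
       [  0.        , 403.00583537, 204.16702107],
       [  0.        ,   0.        ,   1.        ]]), 'origin': array([ 0.4084695 , -0.06953924,  1.15452853]), 'attitude': array([[ 0.02600254, -0.99028141,  0.13662575],
       [-0.99963597, -0.02674178, -0.00357771],
       [ 0.00719655, -0.13648298, -0.99061628]])}
side {'K': array([[382.38266073,   0.        , 317.08810463],
       [  0.        , 382.38266073, 199.67291978],
       [  0.        ,   0.        ,   1.        ]]), 'origin': array([0.58850169, 0.90083553, 0.68791607]), 'attitude': array([[-0.99934927,  0.02791582, -0.02284162],
       [ 0.03424122,  0.53515232, -0.84406133],
       [-0.01133892, -0.8442942 , -0.53575996]])}
{'clock': 0.1, 'q': array([ 6.51635384e+01,  5.26075777e+00,  7.05783572e+01,  4.51585057e-04,
        1.04266680e+02, -3.25077910e+00]), 'joint_velocities': array([-0.03485845, -0.0368566 , -0.21630424,  0.15762088, -0.08321613,
       -0.01535826]), 'joint_efforts': array([ 1.81080759e-03, -4.60218287e+01, -4.19219899e+01, -7.32016406e-05,
        1.06979610e-02,  7.41148301e-05]), 'tool_pos': array([0.22065393, 0.55769446, 0.24421012]), 'ee_rot': array([[-9.29869114e-01,  3.67889682e-01, -7.82507640e-04],
       [ 3.67890497e-01,  9.29867617e-01, -1.67248947e-03],
       [ 1.12336896e-04, -1.84307343e-03, -9.99998295e-01]]), 'wrist_force': array([-0.09249188, -0.23248939, -0.07750175]), 'wrist_torque': array([ 0.00167588, -0.02945083, -0.03021215]), 'gripper_width': 0.08545067469165868}
```

View pics/top0.png

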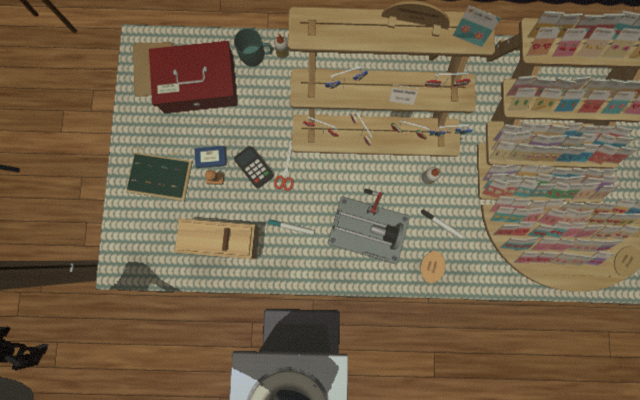

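View pics/side0.png

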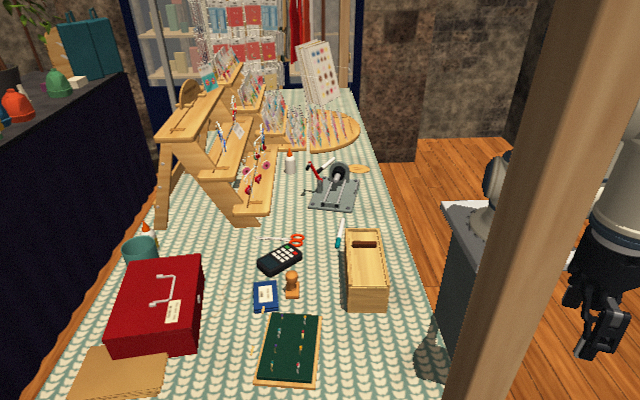

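The top view shows the box at about (215,238) with its bar at (226,239), so the lid opens towards world +y. The dispenser is at about (369,228), with its bracket on the right and the keeper leaning at (373,200). I'll enlarge both for corners.

```bash
cat > h.py <<'E'
import numpy as np, cv2
from rig import arm, vision
def ray(n,uv):
    p=vision.camera_params(n); d=p["attitude"]@np.linalg.solve(p["K"],[uv[0],uv[1],1.]); return p["origin"],d
def plane(n,uv,z):
    o,d=ray(n,uv); return o+d*(z-o[2])/d[2]
def proj(n,P):
    p=vision.camera_params(n); c=p["K"]@(p["attitude"].T@(np.asarray(P)-p["origin"])); return c[:2]/c[2]
def two(uv1,uv2):
    (a,d),(b,e)=ray("top",uv1),ray("side",uv2); t=np.linalg.lstsq(np.c_[d,-e],b-a,rcond=None)[0]
    return (a+d*t[0]+b+e*t[1])/2, np.linalg.norm(a+d*t[0]-b-e*t[1])
def crop(n,x,y,w,h,s,im=None):
    im=vision.get_image(n)[:,:,::-1] if im is None else im
    return cv2.resize(im[y:y+h,x:x+w],None,fx=s,fy=s,interpolation=cv2.INTER_CUBIC)
E
python3 - <<'E'
from h import *
im=cv2.imread("pics/top0.png")
a=crop("top",165,208,120,60,5,im);b=crop("top",325,183,120,60+0,5,im)
b=crop("top",325,183,120,85,5,im)
a=cv2.resize(a,None,fx=.55,fy=.55);
c=cv2.resize(b,None,fx=.95,fy=.95)
w=max(a.shape[1],c.shape[1])
cv2.imwrite("pics/c1.png",np.vstack([cv2.copyMakeBorder(k,0,0,0,w-k.shape[1],cv2.BORDER_CONSTANT) for k in (a,c)]))
hsv=cv2.cvtColor(im,cv2.COLOR_BGR2HSV)
roi=hsv[205:275,160:268]; m=cv2.inRange(roi,(8,60,90),(25,255,255)); m=cv2.morphologyEx(m,cv2.MORPH_CLOSE,np.ones((9,9)))
c=max(cv2.findContours(m,0,1)[0],key=cv2.contourArea); r=cv2.minAreaRect(c); bx=cv2.boxPoints(r)+[160,205]; print(bx)
for z in(.0915,): print([plane("top",p,z).round(4) for p in bx])
print("bar HSV",hsv[239,226],hsv[239,205])
m=cv2.inRange(hsv,(5,0,0),(25,255,110))[215:262,210:245]
c=max(cv2.findContours(m,0,1)[0],key=cv2.contourArea); r=cv2.minAreaRect(c);print("bar",r, plane("top",np.array(r[0])+[210,215],.1015))
roi=hsv[180:275,320:420]; m=cv2.inRange(roi,(90,0,60),(130,70,170)); m=cv2.inRange(roi,(0,0,40),(180,60,170))
m=cv2.morphologyEx(m,cv2.MORPH_OPEN,np.ones((5,5)))
c=max(cv2.findContours(m,0,1)[0],key=cv2.contourArea); r=cv2.minAreaRect(c); bx=cv2.boxPoints(r)+[320,180]; print("disp",r,bx,[plane("top",p,.012).round(4) for p in bx])
E
```

```text
[[166. 216.]
 [261. 216.]
 [261. 262.]
 [166. 262.]]
[array([0.5125, 0.3336, 0.0915]), array([0.5192, 0.0827, 0.0915]), array([0.3987, 0.0772, 0.0915]), array([0.3923, 0.3242, 0.0915])]
bar HSV [ 12 123  87] [ 21 100 179]
bar ((15.74615478515625, 24.030771255493164), (5.705597877502441, 22.450286865234375), 7.125016689300537) [0.45551378 0.17014636 0.1015    ]
disp ((49.5, 51.0), (86.0, 99.0), 90.0) [[320. 188.]
 [419. 188.]
 [419. 274.]
 [320. 274.]] [array([ 0.613 , -0.0717,  0.012 ]), array([ 0.6208, -0.357 ,  0.012 ]), array([ 0.3762, -0.3552,  0.012 ]), array([ 0.3691, -0.0781,  0.012 ])]
```

View pics/c1.png

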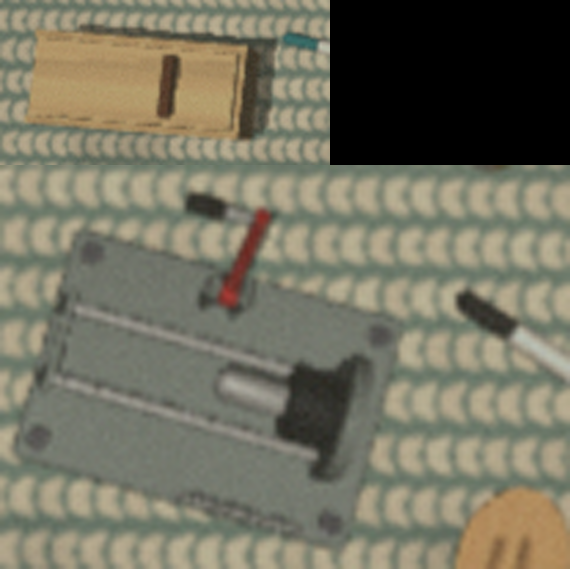

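The crop shows box top corners at (36,31), (250,44), (240,136), (27,124) and dispenser base corners at (83,232), (400,318), (342,545), (18,445) in crop pixels. I'll fit both poses.

```bash
python3 - <<'E'
from h import *
def fit(L,W):
    L,W=np.array(L),np.array(W); l,w=L-L.mean(0),W-W.mean(0)
    th=np.arctan2((l[:,0]*w[:,1]-l[:,1]*w[:,0]).sum(),(l*w).sum()); R=np.array([[np.cos(th),-np.sin(th)],[np.sin(th),np.cos(th)]])
    t=W.mean(0)-R@L.mean(0); return np.degrees(th),R,t,(W-(L@R.T+t))*1e3
# box: image left=+y, up=+x
px=np.array([[36,31],[250,44],[240,136],[27,124]])/2.75+[165,208]
W=[plane("top",p,.0915)[:2] for p in px]
th,R,t,e=fit([[.045,.102],[.045,-.102],[-.045,-.102],[-.045,.102]],W); print("box",th,t,e.round(1).tolist())
bar=np.array([.4555,.1701]); print("bar in box",R.T@(bar-t))
f=lambda y:(R@[0,y]+t).round(4)
print("rolls",f(-.046),f(.016),"bar0",f(-.034))
px=(np.array([[83,232],[400,318],[342,545],[18,445]])-[0,165])/4.75+[325,183]
W=[plane("top",p,.012)[:2] for p in px]
th,R,t,e=fit([[.072,.103],[.072,-.103],[-.072,-.103],[-.072,.103]],W); print("disp",th,t,e.round(1).tolist())
f=lambda x,y:(R@[x,y]+t).round(4)
for n,p in dict(tip=(0,.001),load=(0,.057),hub=(0,-.054),seat=(0,-.022),hinge=(.052,.008)).items(): print(n,f(*p))
tip=np.r_[f(0,.001),.0545];print("tip px",(proj("top",tip)-[325,183])*4.75+[0,165], proj("side",tip))
tab=np.array([193/1,205.])  # grip
uv=(np.array([205,207])-[0,165])/4.75+[325,183]; q=np.radians(122)
for z in (.1,.11,.12): print("tab",z,R.T@(plane("top",uv,z)[:2]-t))
for q in (2.05,2.12,2.2): print(q,.052-.07*np.cos(q),.0545+.07*np.sin(q))
E
```

```text
box -1.915909579112863 [0.45699655 0.19996578] [[-0.7, 0.7], [-0.9, -1.3], [1.2, 1.0], [0.4, -0.3]]
bar in box [-0.00049722 -0.02989912]
rolls [0.4555 0.154 ] [0.4575 0.216 ] bar0 [0.4559 0.166 ]
disp -14.820332840944204 [ 0.49833738 -0.21483396] [[-6.1, -3.2], [-0.5, 4.4], [2.7, 2.5], [3.9, -3.7]]
tip [ 0.4986 -0.2139]
load [ 0.5129 -0.1597]
hub [ 0.4845 -0.267 ]
seat [ 0.4927 -0.2361]
hinge [ 0.5507 -0.2204]
tip px [218.37459059 377.94994568] [334.63862087 180.5067941 ]
tab 0.1 [0.08506822 0.038261  ]
tab 0.11 [0.08308524 0.03901217]
tab 0.12 [0.08110225 0.03976334]
2.05 0.0842750883963699 0.11661536580433629
2.12 0.08854057226082951 0.11420583370870133
2.2 0.0931950782078742 0.11109474826737131
```

```bash
cat >> h.py <<'E'
from scipy.spatial.transform import Rotation as Ro
def go(P,yaw,tilt=0):
    "tool down, tool y at world angle yaw (deg); tilt about tool x"
    s=arm.get_state(); R=s["ee_rot"]; y=np.radians(yaw)
    ya=np.array([np.cos(y),np.sin(y),0]); z=np.array([0,0,-1.]); T=np.c_[np.cross(ya,z),ya,z]@Ro.from_euler("x",tilt,degrees=True).as_matrix()
    print("at",s["tool_pos"].round(4),"shift",(R.T@(np.array(P)-s["tool_pos"])).round(4),"turn",np.degrees(Ro.from_matrix(R.T@T).as_rotvec()).round(2))
E
python3 - <<'E'
from h import *
go([.4556,.170,.16],88.1)
go([.4556,.170,.103],88.1)
c=lambda p:(np.array(p)-[0,165])/4.75+[325,183]
for z,pts in ((.026,[(78,312),(290,370),(55,380),(320,455)]),):
    W=[plane("top",c(p),z)[:2] for p in pts]; print(np.round(W,4))
    for a,b in ((0,1),(2,3)):
        d=W[b]-W[a]; print("angle",np.degrees(np.arctan2(-d[0],-d[1])))
    d=W[3]-W[2]; d/=np.linalg.norm(d); print("sep",np.cross(d,W[0]-W[2]),np.cross(d,W[1]-W[2]))
    # rod midline in disp frame assumed
im=cv2.imread("pics/top0.png"); s=cv2.imread("pics/side0.png")
a=crop("",325,190,110,75,6.5,im); b=crop("",295,150,75,70,5,s)
b=crop("",298,152,70,64,3.4,s)
o=np.zeros((600,800,3),np.uint8); o[:min(600,a.shape[0]),:a.shape[1]]=a[:600]
print(a.shape)
cv2.imwrite("pics/c2.png",o[:490,:720])
E
```

```text
at [0.2207 0.5577 0.2442] shift [-0.3611 -0.2739  0.0847] turn [ -0.1   -0.02 -19.69]
at [0.2207 0.5577 0.2442] shift [-0.3611 -0.2738  0.1417] turn [ -0.1   -0.02 -19.69]
[[ 0.5379 -0.134 ]
 [ 0.5068 -0.26  ]
 [ 0.4972 -0.1211]
 [ 0.4572 -0.2778]]
angle 13.879115707239611
angle 14.31973353783758
sep 0.04265620766914012 0.043654519975122874
(488, 715, 3)<stdin>:9: DeprecationWarning: Arrays of 2-dimensional vectors are deprecated. Use arrays of 3-dimensional vectors instead. (deprecated in NumPy 2.0)
```

View pics/c2.png

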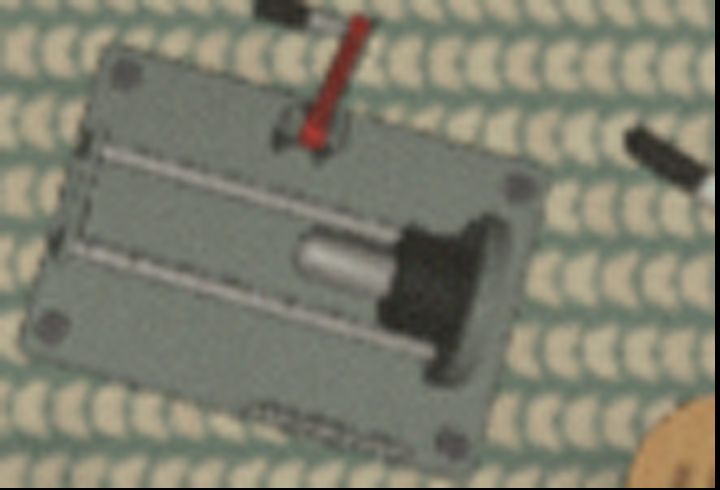

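The larger crop shows screws at (125,73), (520,187), (52,326), (453,442), rods (107,150)-(400,236) and (77,248)-(435,352), and spindle end at (300,252).

Request:
arm_command(targets=[{"hand": 0.5,"x": -0.04,"y": -0.03,"z": 0.01,"wz": -5},{"hand": 0.35,"x": -0.08,"y": -0.06,"z": 0.02,"wz": -10},{"hand": 0.35,"x": -0.12,"y": -0.09,"z": 0.03,"wz": -15},{"hand": 0.35,"x": -0.16,"y": -0.12,"z": 0.04,"wz": -19.7},{"hand": 0.35,"x": -0.2,"y": -0.15,"z": 0.05,"wz": -19.7},{"hand": 0.35,"x": -0.24,"y": -0.18,"z": 0.06,"wz": -19.7},{"hand": 0.35,"x": -0.28,"y": -0.21,"z": 0.07,"wz": -19.7},{"hand": 0.35,"x": -0.32,"y": -0.24,"z": 0.08,"wz": -19.7},{"hand": 0.35,"x": -0.3611,"y": -0.2738,"z": 0.085,"wz": -19.7},{"hand": 0.35,"x": -0.3611,"y": -0.2738,"z": 0.085,"wz": -19.7},{"hand": 0.35,"x": -0.3611,"y": -0.2738,"z": 0.085,"wz": -19.7}])

```text
schema error: expected keys hand, x, y, z, wx, wy, wz
```

```bash
python3 - <<'E'
from h import *
s=arm.get_state(); print(s["gripper_width"],s["clock"])
go([.4556,.170,.103],88.1); go([.4608,.330,.103],88.1)
c=lambda p:(np.array(p)+.5)/6.5-.5+[325,190]
def fit(L,W):
    L,W=np.array(L),np.array(W); l,w=L-L.mean(0),W-W.mean(0)
    th=np.arctan2((l[:,0]*w[:,1]-l[:,1]*w[:,0]).sum(),(l*w).sum()); R=np.array([[np.cos(th),-np.sin(th)],[np.sin(th),np.cos(th)]])
    t=W.mean(0)-R@L.mean(0); return np.degrees(th),R,t,(W-(L@R.T+t))*1e3
S=np.array([[1,1],[1,-1],[-1,-1],[-1,1]])
for nm,px,h in (("corner",[(110,43),(545,172),(475,474),(22,352)],(.072,.103)),("screw",[(125,73),(520,187),(453,442),(52,326)],(.0595,.0905))):
    W=[plane("top",c(p),.012)[:2] for p in px]; th,R,t,e=fit(S*h,W); print(nm,th,t.round(4),e.round(1).tolist())
    print("tip px",proj("top",np.r_[R@[0,.001]+t,.0545])*6.5-np.array([325,190])*6.5+3)
    for p in [(107,150),(400,236),(77,248),(435,352)]: print((R.T@(plane("top",c(p),.026)[:2]-t)).round(4))
E
```

```text
0.08545067469165868 0.1
at [0.2207 0.5577 0.2442] shift [-0.3611 -0.2738  0.1417] turn [ -0.1   -0.02 -19.69]
at [0.2207 0.5577 0.2442] shift [-0.3071 -0.1231  0.1414] turn [ -0.1   -0.02 -19.69]
corner -14.19398822201706 [ 0.4975 -0.2135] [[-1.7, -2.8], [-3.4, 4.8], [4.1, 0.3], [1.0, -2.4]]
tip px [298.46798247 250.93551903]
[0.023 0.089]
[ 0.0212 -0.0428]
[-0.0216  0.0903]
[-0.0231 -0.0697]
screw -14.705931603168887 [ 0.4987 -0.2132] [[-1.6, -0.1], [-1.5, 0.7], [1.8, -0.1], [1.4, -0.5]]
tip px [297.97262819 247.96463118]
[0.021  0.0887]
[ 0.0205 -0.0431]
[-0.0236  0.0895]
[-0.0236 -0.0704]
```

Request:
arm_command(targets=[{"hand": 0.35,"x": -0.04,"y": -0.03,"z": 0.01,"wx": 0,"wy": 0,"wz": -5},{"hand": 0.35,"x": -0.08,"y": -0.06,"z": 0.02,"wx": 0,"wy": 0,"wz": -10},{"hand": 0.35,"x": -0.12,"y": -0.09,"z": 0.03,"wx": 0,"wy": 0,"wz": -15},{"hand": 0.35,"x": -0.16,"y": -0.12,"z": 0.04,"wx": 0,"wy": 0,"wz": -19.7},{"hand": 0.35,"x": -0.2,"y": -0.15,"z": 0.05,"wx": 0,"wy": 0,"wz": -19.7},{"hand": 0.35,"x": -0.24,"y": -0.18,"z": 0.06,"wx": 0,"wy": 0,"wz": -19.7},{"hand": 0.35,"x": -0.28,"y": -0.21,"z": 0.07,"wx": 0,"wy": 0,"wz": -19.7},{"hand": 0.35,"x": -0.32,"y": -0.24,"z": 0.08,"wx": 0,"wy": 0,"wz": -19.7},{"hand": 0.35,"x": -0.361,"y": -0.274,"z": 0.085,"wx": 0,"wy": 0,"wz": -19.7},{"hand": 0.35,"x": -0.361,"y": -0.274,"z": 0.085,"wx": 0,"wy": 0,"wz": -19.7},{"hand": 0.35,"x": -0.361,"y": -0.274,"z": 0.085,"wx": 0,"wy": 0,"wz": -19.7}])

```text
clock: 1.2
tool_pos: [0.4559, 0.1688, 0.1595]
ee_rot: [[-0.999, 0.037, -0.001], [0.037, 0.999, -0.0], [0.001, -0.0, -1.0]]
wrist_force: [-0.3, 0.5, 0.1]
gripper_width: 0.03
```

```bash
python3 - <<'E'
from h import *
s=arm.get_state(); print(s["gripper_width"],s["clock"])
go([.4556,.170,.103],88.1); go([.4608,.330,.103],88.1)
E
```

```text
0.029972648827444805 1.2
at [0.4559 0.1688 0.1595] shift [0.0003 0.0012 0.0565] turn [-0.02 -0.08 -0.2 ]
at [0.4559 0.1688 0.1595] shift [0.001  0.1613 0.0565] turn [-0.02 -0.08 -0.2 ]
```

Request:
arm_command(targets=[{"hand": 0.35,"x": 0,"y": 0.001,"z": 0.03,"wx": 0,"wy": 0,"wz": 0},{"hand": 0.35,"x": 0,"y": 0.001,"z": 0.0565,"wx": 0,"wy": 0,"wz": 0},{"hand": 0.35,"x": 0,"y": 0.001,"z": 0.0565,"wx": 0,"wy": 0,"wz": 0},{"hand": 0.35,"x": 0,"y": 0.012,"z": 0.0565,"wx": 0,"wy": 0,"wz": 0},{"hand": 0.35,"x": 0,"y": 0.03,"z": 0.0565,"wx": 0,"wy": 0,"wz": 0},{"hand": 0.35,"x": 0,"y": 0.055,"z": 0.0565,"wx": 0,"wy": 0,"wz": 0},{"hand": 0.35,"x": 0,"y": 0.08,"z": 0.0565,"wx": 0,"wy": 0,"wz": 0},{"hand": 0.35,"x": 0,"y": 0.105,"z": 0.0565,"wx": 0,"wy": 0,"wz": 0},{"hand": 0.35,"x": 0.001,"y": 0.13,"z": 0.0565,"wx": 0,"wy": 0,"wz": 0},{"hand": 0.35,"x": 0.001,"y": 0.15,"z": 0.0565,"wx": 0,"wy": 0,"wz": 0},{"hand": 0.35,"x": 0.001,"y": 0.161,"z": 0.0565,"wx": 0,"wy": 0,"wz": 0},{"hand": 0.35,"x": 0.001,"y": 0.163,"z": 0.0565,"wx": 0,"wy": 0,"wz": 0}])

```text
clock: 2.4
tool_pos: [0.4593, 0.3353, 0.1042]
ee_rot: [[-1.0, 0.03, -0.0], [0.03, 1.0, 0.001], [0.0, 0.001, -1.0]]
wrist_force: [-0.1, 0.5, 0.3]
gripper_width: 0.0298
```

Request:
arm_command(targets=[{"hand": 0.35,"x": 0,"y": 0,"z": 0,"wx": 0,"wy": 0,"wz": 0},{"hand": 0.5,"x": 0,"y": -0.003,"z": -0.04,"wx": 0,"wy": 0,"wz": 0},{"hand": 1,"x": 0,"y": -0.003,"z": -0.08,"wx": 0,"wy": 0,"wz": 0},{"hand": 1,"x": 0,"y": -0.003,"z": -0.08,"wx": 0,"wy": 0,"wz": 0}])

```text
clock: 2.8
tool_pos: [0.4618, 0.3309, 0.1914]
ee_rot: [[-0.999, 0.034, 0.009], [0.034, 0.999, 0.006], [-0.009, 0.007, -1.0]]
wrist_force: [0.1, 0.2, 0.5]
gripper_width: 0.07
```

```bash
python3 - <<'E'
from h import *
im=vision.get_image("top")[:,:,::-1]; sd=vision.get_image("side")[:,:,::-1]
cv2.imwrite("pics/top1.png",im); cv2.imwrite("pics/side1.png",sd)
a=crop("",120,195,160,85,3.5,im); b=crop("",320,200,80,120,3.5,sd)
o=np.zeros((300+420,560,3),np.uint8); 
b=crop("",320,210,120,110,2.6,sd); o=np.zeros((298+286,560,3),np.uint8)
o[:a.shape[0],:a.shape[1]]=a; o[298:298+b.shape[0],:b.shape[1]]=b
cv2.imwrite("pics/c3.png",o)
s=arm.get_state(); print(s["tool_pos"],s["clock"],s["gripper_width"])
E
```

```text
[0.46044781 0.33003185 0.18557179] 2.9 0.08343985821291744
```

View pics/c3.png

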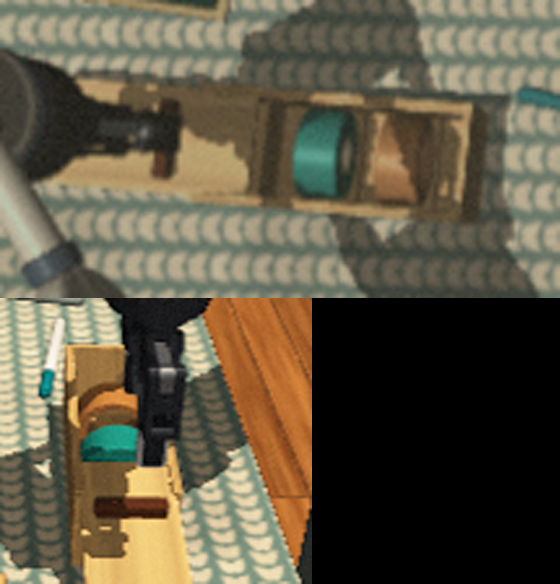

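The lid is back, the bar shows at (165,138) in the crop, and the lid's edge is past the teal roll (325,155). The brown roll is at (400,155), on the -y side.

```bash
python3 - <<'E'
from h import *
bar=plane("top",np.array([165,138])/3.5+[120,195],.1015); print("bar",bar,"lid approx",bar[1]-.166)
go([.4555,.154,.13],88.1);go([.4555,.154,.061],88.1)
E
```

```text
bar [0.46343606 0.32311109 0.1015    ] lid approx 0.15711108963432388
at [0.4604 0.33   0.1856] shift [-0.0009 -0.1762  0.0552] turn [ 0.11  0.15 -0.04]
at [0.4604 0.33   0.1856] shift [-0.0007 -0.1763  0.1242] turn [ 0.11  0.15 -0.04]
```

Request:
arm_command(targets=[{"hand": 0.54,"x": 0,"y": -0.045,"z": 0.01,"wx": 0,"wy": 0,"wz": 0},{"hand": 0.54,"x": 0,"y": -0.09,"z": 0.02,"wx": 0,"wy": 0,"wz": 0},{"hand": 0.54,"x": 0,"y": -0.135,"z": 0.03,"wx": 0,"wy": 0,"wz": 0},{"hand": 0.54,"x": -0.001,"y": -0.176,"z": 0.045,"wx": 0,"wy": 0,"wz": 0},{"hand": 0.54,"x": -0.001,"y": -0.176,"z": 0.045,"wx": 0,"wy": 0,"wz": 0},{"hand": 0.54,"x": -0.001,"y": -0.176,"z": 0.055,"wx": 0,"wy": 0,"wz": 0}])

```text
clock: 3.5
tool_pos: [0.4551, 0.1536, 0.1284]
ee_rot: [[-0.999, 0.036, 0.0], [0.036, 0.999, 0.001], [-0.0, 0.001, -1.0]]
wrist_force: [0.9, -0.3, -0.7]
gripper_width: 0.046
```

```bash
python3 - <<'E'
from h import *
print(arm.get_state()["gripper_width"])
go([.4555,.154,.061],88.1)
E
```

```text
0.04595329076356596
at [0.4551 0.1536 0.1284] shift [-0.0004  0.0003  0.0674] turn [ 0.04  0.01 -0.14]
```

Request:
arm_command(targets=[{"hand": 0.54,"x": 0,"y": 0,"z": 0.03,"wx": 0,"wy": 0,"wz": 0},{"hand": 0.54,"x": 0,"y": 0,"z": 0.055,"wx": 0,"wy": 0,"wz": 0},{"hand": 0.54,"x": 0,"y": 0,"z": 0.068,"wx": 0,"wy": 0,"wz": 0},{"hand": 0.54,"x": 0,"y": 0,"z": 0.068,"wx": 0,"wy": 0,"wz": 0},{"hand": 0.1,"x": 0,"y": 0,"z": 0.068,"wx": 0,"wy": 0,"wz": 0},{"hand": 0.1,"x": 0,"y": 0,"z": 0.068,"wx": 0,"wy": 0,"wz": 0},{"hand": 0.1,"x": 0,"y": 0,"z": 0.068,"wx": 0,"wy": 0,"wz": 0},{"hand": 0.1,"x": 0,"y": 0,"z": 0.068,"wx": 0,"wy": 0,"wz": 0},{"hand": 0.1,"x": 0,"y": 0,"z": 0.06,"wx": 0,"wy": 0,"wz": 0}])

```text
clock: 4.4
tool_pos: [0.4542, 0.1541, 0.0677]
ee_rot: [[-0.999, 0.033, -0.003], [0.033, 0.999, -0.001], [0.003, -0.001, -1.0]]
wrist_force: [-0.1, 0.3, -0.8]
gripper_width: 0.0311
```

```bash
python3 - <<'E'
from h import *
go([.4555,.154,.16],88.1);go([.5119,-.1583,.15],75.6)
E
```

```text
at [0.4542 0.1541 0.0677] shift [-0.001  -0.0001 -0.0923] turn [-0.05 -0.15  0.01]
at [0.4542 0.1541 0.0677] shift [-0.0677 -0.3104 -0.0822] turn [-0.07 -0.14 12.51]
```

Request:
arm_command(targets=[{"hand": 0.1,"x": 0,"y": 0,"z": -0.03,"wx": 0,"wy": 0,"wz": 0},{"hand": 0.1,"x": 0,"y": 0,"z": -0.07,"wx": 0,"wy": 0,"wz": 0},{"hand": 0.1,"x": -0.001,"y": 0,"z": -0.1,"wx": 0,"wy": 0,"wz": 0},{"hand": 0.1,"x": -0.005,"y": -0.03,"z": -0.105,"wx": 0,"wy": 0,"wz": 2},{"hand": 0.1,"x": -0.015,"y": -0.07,"z": -0.105,"wx": 0,"wy": 0,"wz": 4},{"hand": 0.1,"x": -0.024,"y": -0.11,"z": -0.105,"wx": 0,"wy": 0,"wz": 6},{"hand": 0.1,"x": -0.033,"y": -0.15,"z": -0.105,"wx": 0,"wy": 0,"wz": 8},{"hand": 0.1,"x": -0.042,"y": -0.19,"z": -0.1,"wx": 0,"wy": 0,"wz": 10},{"hand": 0.1,"x": -0.05,"y": -0.23,"z": -0.1,"wx": 0,"wy": 0,"wz": 12.5},{"hand": 0.1,"x": -0.058,"y": -0.27,"z": -0.1,"wx": 0,"wy": 0,"wz": 12.5},{"hand": 0.1,"x": -0.065,"y": -0.3,"z": -0.09,"wx": 0,"wy": 0,"wz": 12.5},{"hand": 0.1,"x": -0.068,"y": -0.31,"z": -0.08,"wx": 0,"wy": 0,"wz": 12.5}])

```text
clock: 5.6
tool_pos: [0.5128, -0.1608, 0.1488]
ee_rot: [[-0.968, 0.252, 0.0], [0.252, 0.968, -0.001], [-0.0, -0.001, -1.0]]
wrist_force: [-1.2, 0.8, -2.1]
gripper_width: 0.031
```

Request:
arm_command(targets=[{"hand": 0.1,"x": 0,"y": 0,"z": 0.02,"wx": 0,"wy": 0,"wz": 0},{"hand": 0.1,"x": 0,"y": 0,"z": 0.04,"wx": 0,"wy": 0,"wz": 0},{"hand": 0.1,"x": 0,"y": 0,"z": 0.05,"wx": 0,"wy": 0,"wz": 0}])

```text
clock: 5.9
tool_pos: [0.5118, -0.1569, 0.0964]
ee_rot: [[-0.969, 0.248, -0.003], [0.248, 0.969, 0.002], [0.004, 0.001, -1.0]]
wrist_force: [-0.3, 0.1, -0.9]
gripper_width: 0.0313
```

```bash
python3 - <<'E'
from h import *
go([.5119,-.1583,.0745],75.6)
print(arm.get_state()["gripper_width"],arm.get_state()["clock"])
im=vision.get_image("top")[:,:,::-1]; sd=vision.get_image("side")[:,:,::-1]
cv2.imwrite("pics/top2.png",im); cv2.imwrite("pics/side2.png",sd)
a=crop("",320,180,110,85,4,im); b=crop("",285,140,90,80,6,sd)
o=np.zeros((480,440+540-190,3),np.uint8); o[:340,:440]=a
b=crop("",285,140,88,100,4,sd); o[:400,440:440+352]=b[:,:350] if b.shape[1]!=352 else b[:, :350] if 440+352>790 else b
cv2.imwrite("pics/c4.png",o)
E
```

```text
at [ 0.5118 -0.1569  0.0964] shift [-0.0005 -0.0013  0.0219] turn [ 0.04 -0.21  0.02]
0.03125420006662492 5.9
```

```bash
python3 - <<'E'
from h import *
im=cv2.imread("pics/top2.png"); sd=cv2.imread("pics/side2.png")
a=crop("",320,180,110,85,4,im); b=crop("",285,140,88,85,4,sd)
cv2.imwrite("pics/c4.png",np.hstack([a,b]))
E
```

```text
(no output)
```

View pics/c4.png

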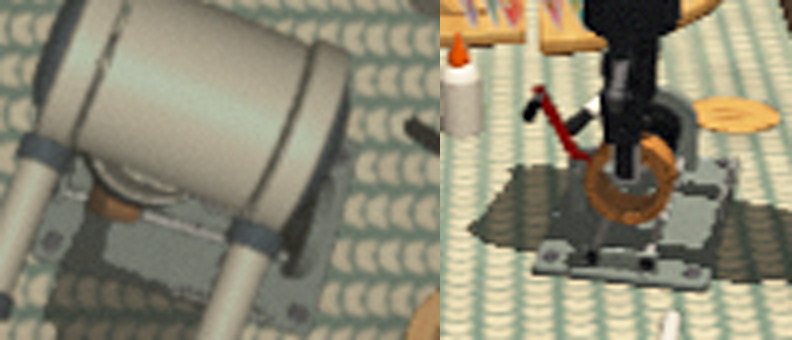

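The side view shows the brown roll held at (629,180), between the rod ends at (588,258) and (647,262). I'll lower and release it.

Request:
arm_command(targets=[{"hand": 0.1,"x": 0,"y": -0.001,"z": 0.01,"wx": 0,"wy": 0,"wz": 0},{"hand": 0.1,"x": 0,"y": -0.001,"z": 0.018,"wx": 0,"wy": 0,"wz": 0},{"hand": 0.1,"x": 0,"y": -0.001,"z": 0.021,"wx": 0,"wy": 0,"wz": 0},{"hand": 0.1,"x": 0,"y": -0.001,"z": 0.021,"wx": 0,"wy": 0,"wz": 0},{"hand": 0.1,"x": 0,"y": -0.001,"z": 0.021,"wx": 0,"wy": 0,"wz": 0}])

```text
clock: 6.5
tool_pos: [0.5127, -0.1588, 0.0781]
ee_rot: [[-0.969, 0.249, 0.0], [0.249, 0.969, -0.0], [-0.0, -0.0, -1.0]]
wrist_force: [-0.2, -0.0, -1.3]
gripper_width: 0.0309
```

```bash
python3 - <<'E'
from h import *
s=arm.get_state();print(s["wrist_force"],s["gripper_width"])
b=(np.array([629-440,180])/4)+[285,140]
P=np.array([.5118,-.1569,.0764])+.016*np.array([.2487,.9686,0]);print("roll front px",b,proj("side",P))
t=np.array([.4977,-.2135]);a=np.radians(-14.4);R=np.array([[np.cos(a),-np.sin(a)],[np.sin(a),np.cos(a)]])
for x in(-.022,.022): print("rod end px",(proj("side",np.r_[R@[x,.1]+t,.022])-[285,140])*4+[440,0])
E
```

```text
[-0.17525847 -0.0084177  -1.32157568] 0.03092923738615686
roll front px [332.25 185.  ] [330.97963689 185.91894272]
rod end px [644.11680881 261.66224543]
rod end px [589.79277106 255.66270442]
```

Request:
arm_command(targets=[{"hand": 0.1,"x": 0,"y": 0,"z": 0.002,"wx": 0,"wy": 0,"wz": 0},{"hand": 0.1,"x": 0,"y": 0,"z": 0.004,"wx": 0,"wy": 0,"wz": 0},{"hand": 0.1,"x": 0,"y": 0,"z": 0.004,"wx": 0,"wy": 0,"wz": 0}])

```text
clock: 6.8
tool_pos: [0.5131, -0.1589, 0.0751]
ee_rot: [[-0.969, 0.249, 0.002], [0.249, 0.969, -0.001], [-0.002, -0.0, -1.0]]
wrist_force: [-2.0, 1.4, 4.4]
gripper_width: 0.031
```

Request:
arm_command(targets=[{"hand": 0.62,"x": 0,"y": 0,"z": 0,"wx": 0,"wy": 0,"wz": 0},{"hand": 0.62,"x": 0,"y": 0,"z": 0,"wx": 0,"wy": 0,"wz": 0},{"hand": 0.62,"x": 0,"y": 0,"z": 0,"wx": 0,"wy": 0,"wz": 0},{"hand": 0.62,"x": 0,"y": 0,"z": -0.015,"wx": 0,"wy": 0,"wz": 0},{"hand": 0.62,"x": 0,"y": 0,"z": -0.05,"wx": 0,"wy": 0,"wz": 0},{"hand": 0.6,"x": 0,"y": 0.03,"z": -0.06,"wx": 0,"wy": 0,"wz": 8},{"hand": 0.6,"x": 0,"y": 0.05,"z": -0.06,"wx": 0,"wy": 0,"wz": 16},{"hand": 0.6,"x": 0,"y": 0.06,"z": -0.06,"wx": 0,"wy": 0,"wz": 24},{"hand": 0.6,"x": 0,"y": 0.06,"z": -0.06,"wx": 0,"wy": 0,"wz": 32},{"hand": 0.6,"x": 0,"y": 0.06,"z": -0.06,"wx": 0,"wy": 0,"wz": 40},{"hand": 0.6,"x": 0,"y": 0.06,"z": -0.06,"wx": 0,"wy": 0,"wz": 48}])

```text
clock: 7.9
tool_pos: [0.5278, -0.1005, 0.1351]
ee_rot: [[-0.459, 0.889, 0.001], [0.889, 0.459, -0.0], [-0.001, 0.001, -1.0]]
wrist_force: [-0.3, -0.6, -0.6]
gripper_width: 0.051
```

```bash
cat >> h.py <<'E'
T=np.array([.4977,-.2135]); A=np.radians(-14.4); RD=np.array([[np.cos(A),-np.sin(A)],[np.sin(A),np.cos(A)]])
def D(x,y,z): return np.r_[RD@[x,y]+T,z]
def god(x,y,z,wy=0):
    "push pose: jaws along dispenser x, tips lead by wy deg"
    s=arm.get_state(); R=s["ee_rot"]; ya=np.r_[RD[:,0],0]; zz=np.array([0,0,-1.])
    M=np.c_[np.cross(ya,zz),ya,zz]@Ro.from_euler("y",wy,degrees=True).as_matrix()
    print("disp at",np.r_[RD.T@(s["tool_pos"][:2]-T),s["tool_pos"][2]].round(4),"shift",(R.T@(D(x,y,z)-s["tool_pos"])).round(4),"turn",np.degrees(Ro.from_matrix(R.T@M).as_rotvec()).round(2))
E
python3 - <<'E'
from h import *
god(0,.115,.12,0); god(0,.115,.12,-8)
E
```

```text
disp at [0.001  0.117  0.1351] shift [-0.0008 -0.0021  0.0151] turn [6.00e-02 3.00e-02 4.17e+01]
disp at [0.001  0.117  0.1351] shift [-0.0008 -0.0021  0.0151] turn [ 2.97 -7.62 41.63]
```

Request:
arm_command(targets=[{"hand": 0.6,"x": -0.001,"y": -0.002,"z": 0.01,"wx": 0,"wy": 0,"wz": 8},{"hand": 0.6,"x": -0.001,"y": -0.002,"z": 0.015,"wx": 1,"wy": -2,"wz": 16},{"hand": 0.6,"x": -0.001,"y": -0.002,"z": 0.015,"wx": 2,"wy": -4,"wz": 24},{"hand": 0.6,"x": -0.001,"y": -0.002,"z": 0.015,"wx": 2.5,"wy": -6,"wz": 32},{"hand": 0.6,"x": -0.001,"y": -0.002,"z": 0.015,"wx": 3,"wy": -7.6,"wz": 39},{"hand": 0.6,"x": -0.001,"y": -0.002,"z": 0.015,"wx": 3,"wy": -7.6,"wz": 41.6},{"hand": 0.6,"x": -0.001,"y": -0.002,"z": 0.045,"wx": 3,"wy": -7.6,"wz": 41.6},{"hand": 0.6,"x": -0.001,"y": -0.002,"z": 0.07,"wx": 3,"wy": -7.6,"wz": 41.6},{"hand": 0.6,"x": -0.001,"y": -0.002,"z": 0.083,"wx": 3,"wy": -7.6,"wz": 41.6},{"hand": 0.6,"x": -0.001,"y": -0.002,"z": 0.083,"wx": 3,"wy": -7.6,"wz": 41.6}])

```text
clock: 8.9
tool_pos: [0.5251, -0.1022, 0.0492]
ee_rot: [[0.24, 0.97, -0.039], [0.961, -0.243, -0.134], [-0.139, -0.005, -0.99]]
wrist_force: [-0.4, -0.4, 0.2]
gripper_width: 0.0514
```

```bash
python3 - <<'E'
from h import *
god(0,.04,.05,-8); god(0,-.025,.05,-8)
im=vision.get_image("top")[:,:,::-1]; sd=vision.get_image("side")[:,:,::-1]
cv2.imwrite("pics/top3.png",im); cv2.imwrite("pics/side3.png",sd)
a=crop("",320,180,110,85,4,im); b=crop("",285,140,88,85,4,sd)
cv2.imwrite("pics/c5.png",np.hstack([a,b]))
E
```

```text
disp at [-0.0012  0.1146  0.0492] shift [-0.074   0.0007  0.0096] turn [-0.26  0.01  0.37]
disp at [-0.0012  0.1146  0.0492] shift [-0.1384  0.0003  0.0186] turn [-0.26  0.01  0.37]
```

View pics/c5.png

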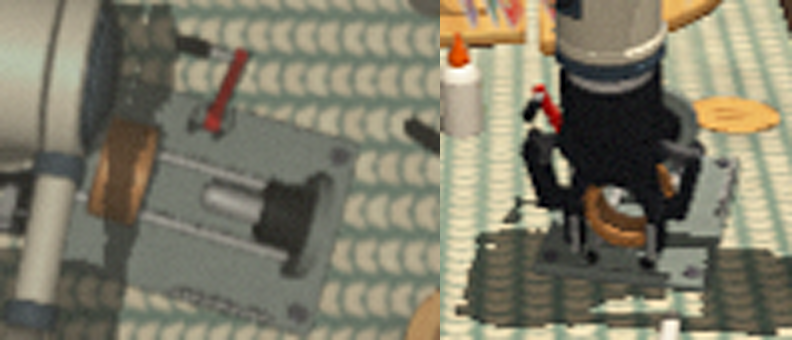

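The brown roll stands square on the rods at (125,172), and the fingers straddle it evenly in the side view. I'll push.

Request:
arm_command(targets=[{"hand": 0.6,"x": -0.015,"y": 0,"z": 0.002,"wx": 0,"wy": 0,"wz": 0},{"hand": 0.6,"x": -0.03,"y": 0,"z": 0.004,"wx": 0,"wy": 0,"wz": 0},{"hand": 0.6,"x": -0.045,"y": 0,"z": 0.006,"wx": 0,"wy": 0,"wz": 0},{"hand": 0.6,"x": -0.06,"y": 0,"z": 0.008,"wx": 0,"wy": 0,"wz": 0},{"hand": 0.6,"x": -0.075,"y": 0,"z": 0.0105,"wx": 0,"wy": 0,"wz": 0},{"hand": 0.6,"x": -0.09,"y": 0,"z": 0.0125,"wx": 0,"wy": 0,"wz": 0},{"hand": 0.6,"x": -0.1,"y": 0,"z": 0.014,"wx": 0,"wy": 0,"wz": 0},{"hand": 0.6,"x": -0.11,"y": 0,"z": 0.0155,"wx": 0,"wy": 0,"wz": 0}])

```text
clock: 9.8
tool_pos: [0.4988, -0.2111, 0.0506]
ee_rot: [[0.241, 0.97, -0.036], [0.961, -0.244, -0.134], [-0.139, -0.002, -0.99]]
wrist_force: [2.0, 1.0, 1.1]
gripper_width: 0.0514
```

Request:
arm_command(targets=[{"hand": 0.6,"x": -0.01,"y": 0,"z": 0.0014,"wx": 0,"wy": 0,"wz": 0},{"hand": 0.6,"x": -0.018,"y": 0,"z": 0.0025,"wx": 0,"wy": 0,"wz": 0},{"hand": 0.6,"x": -0.024,"y": 0,"z": 0.0034,"wx": 0,"wy": 0,"wz": 0},{"hand": 0.6,"x": -0.024,"y": 0,"z": 0.0034,"wx": 0,"wy": 0,"wz": 0}])

```text
clock: 10.2
tool_pos: [0.4931, -0.2344, 0.0506]
ee_rot: [[0.241, 0.97, -0.036], [0.96, -0.244, -0.135], [-0.139, -0.002, -0.99]]
wrist_force: [-0.8, 0.8, 0.2]
gripper_width: 0.0514
```

```bash
python3 - <<'E'
from h import *
god(0,-.027,.05,-8); print(arm.get_state()["wrist_force"])
im=vision.get_image("top")[:,:,::-1]; sd=vision.get_image("side")[:,:,::-1]
cv2.imwrite("pics/top4.png",im); cv2.imwrite("pics/side4.png",sd)
E
```

```text
disp at [ 0.0007 -0.0214  0.0506] shift [-0.0055 -0.0008  0.0014] turn [-0.06  0.01  0.31]
[-0.83147943  0.76393145  0.17751109]
```

Request:
arm_command(targets=[{"hand": 0.6,"x": -0.003,"y": 0,"z": 0.0005,"wx": 0,"wy": 0,"wz": 0},{"hand": 0.6,"x": -0.006,"y": 0,"z": 0.0009,"wx": 0,"wy": 0,"wz": 0},{"hand": 0.6,"x": -0.006,"y": 0,"z": 0.0009,"wx": 0,"wy": 0,"wz": 0}])

```text
clock: 10.6
tool_pos: [0.4924, -0.2381, 0.0504]
ee_rot: [[0.24, 0.97, -0.034], [0.961, -0.242, -0.131], [-0.136, -0.001, -0.991]]
wrist_force: [1.2, 5.9, 0.2]
gripper_width: 0.0515
```

Request:
arm_command(targets=[{"hand": 0.6,"x": -0.002,"y": 0,"z": 0.0003,"wx": 0,"wy": 0,"wz": 0},{"hand": 0.6,"x": -0.002,"y": 0,"z": 0.0003,"wx": 0,"wy": 0,"wz": 0}])

```text
clock: 10.8
tool_pos: [0.4924, -0.2383, 0.0504]
ee_rot: [[0.24, 0.97, -0.033], [0.962, -0.242, -0.128], [-0.132, -0.001, -0.991]]
wrist_force: [2.7, 12.6, 1.1]
gripper_width: 0.0512
```

Request:
arm_command(targets=[{"hand": 0.6,"x": 0.008,"y": 0,"z": -0.001,"wx": 0,"wy": 0,"wz": 0},{"hand": 0.6,"x": 0.02,"y": 0,"z": -0.02,"wx": 0,"wy": 0,"wz": 0},{"hand": 0.6,"x": 0.03,"y": 0,"z": -0.06,"wx": 0,"wy": 0,"wz": 0},{"hand": 0.6,"x": 0.05,"y": 0,"z": -0.1,"wx": 0,"wy": 4,"wz": 0},{"hand": 0.54,"x": 0.09,"y": 0,"z": -0.12,"wx": 0,"wy": 7.6,"wz": -6},{"hand": 0.54,"x": 0.13,"y": 0,"z": -0.13,"wx": 0,"wy": 7.6,"wz": -14},{"hand": 0.54,"x": 0.17,"y": 0,"z": -0.13,"wx": 0,"wy": 7.6,"wz": -22},{"hand": 0.54,"x": 0.2,"y": 0,"z": -0.13,"wx": 0,"wy": 7.6,"wz": -30}])

```text
clock: 11.6
tool_pos: [0.5445, -0.0301, 0.152]
ee_rot: [[-0.279, 0.96, -0.037], [0.96, 0.279, -0.004], [0.006, -0.036, -0.999]]
wrist_force: [0.7, -0.7, -0.4]
gripper_width: 0.0462
```

```bash
python3 - <<'E'
from h import *
go([.4575,.216,.145],88.1)
im=vision.get_image("top")[:,:,::-1]; sd=vision.get_image("side")[:,:,::-1]
cv2.imwrite("pics/top5.png",im); cv2.imwrite("pics/side5.png",sd)
a=crop("",320,180,110,85,4,im); b=crop("",285,140,88,85,4,sd)
cv2.imwrite("pics/c6.png",np.hstack([a,b]))
E
```

```text
at [ 0.5445 -0.0301  0.152 ] shift [ 0.2606 -0.0146  0.0092] turn [ -1.58  -1.61 -71.88]
```

View pics/c6.png

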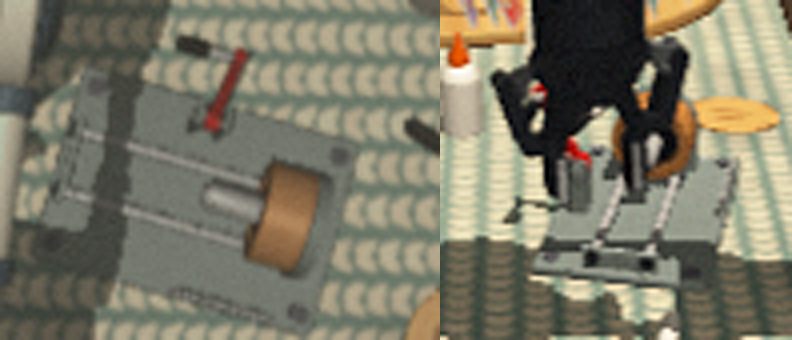

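The brown roll sits square on the hub against the bracket (285,215). Next is the teal roll.

Request:
arm_command(targets=[{"hand": 0.54,"x": 0.03,"y": 0,"z": 0,"wx": 0,"wy": 0,"wz": -8},{"hand": 0.54,"x": 0.06,"y": -0.003,"z": 0,"wx": 0,"wy": 0,"wz": -16},{"hand": 0.54,"x": 0.09,"y": -0.005,"z": 0,"wx": 0,"wy": 0,"wz": -24},{"hand": 0.54,"x": 0.12,"y": -0.007,"z": 0,"wx": -1,"wy": -1,"wz": -32},{"hand": 0.54,"x": 0.15,"y": -0.008,"z": 0,"wx": -1.6,"wy": -1.6,"wz": -40},{"hand": 0.54,"x": 0.18,"y": -0.01,"z": 0,"wx": -1.6,"wy": -1.6,"wz": -48},{"hand": 0.54,"x": 0.21,"y": -0.012,"z": 0,"wx": -1.6,"wy": -1.6,"wz": -56},{"hand": 0.54,"x": 0.24,"y": -0.014,"z": 0.005,"wx": -1.6,"wy": -1.6,"wz": -64},{"hand": 0.54,"x": 0.26,"y": -0.015,"z": 0.009,"wx": -1.6,"wy": -1.6,"wz": -71.9},{"hand": 0.54,"x": 0.26,"y": -0.015,"z": 0.009,"wx": -1.6,"wy": -1.6,"wz": -71.9},{"hand": 0.54,"x": 0.26,"y": -0.015,"z": 0.009,"wx": -1.6,"wy": -1.6,"wz": -71.9}])

```text
clock: 12.8
tool_pos: [0.4586, 0.2134, 0.145]
ee_rot: [[-0.999, 0.043, -0.0], [0.043, 0.999, -0.0], [0.0, -0.0, -1.0]]
wrist_force: [-0.3, -0.7, 0.9]
gripper_width: 0.046
```

```bash
python3 - <<'E'
from h import *
go([.4575,.216,.058],88.1); print(arm.get_state()["gripper_width"])
E
```

```text
at [0.4586 0.2134 0.145 ] shift [0.0011 0.0026 0.087 ] turn [-0.02 -0.02 -0.55]
0.04601346906834124
```

Request:
arm_command(targets=[{"hand": 0.54,"x": 0.001,"y": 0.0025,"z": 0.03,"wx": 0,"wy": 0,"wz": -0.5},{"hand": 0.54,"x": 0.001,"y": 0.0025,"z": 0.06,"wx": 0,"wy": 0,"wz": -0.5},{"hand": 0.54,"x": 0.001,"y": 0.0025,"z": 0.08,"wx": 0,"wy": 0,"wz": -0.5},{"hand": 0.54,"x": 0.001,"y": 0.0025,"z": 0.087,"wx": 0,"wy": 0,"wz": -0.5},{"hand": 0.54,"x": 0.001,"y": 0.0025,"z": 0.087,"wx": 0,"wy": 0,"wz": -0.5},{"hand": 0.1,"x": 0.001,"y": 0.0025,"z": 0.087,"wx": 0,"wy": 0,"wz": -0.5},{"hand": 0.1,"x": 0.001,"y": 0.0025,"z": 0.087,"wx": 0,"wy": 0,"wz": -0.5},{"hand": 0.1,"x": 0.001,"y": 0.0025,"z": 0.087,"wx": 0,"wy": 0,"wz": -0.5},{"hand": 0.1,"x": 0.001,"y": 0.0025,"z": 0.087,"wx": 0,"wy": 0,"wz": -0.5},{"hand": 0.1,"x": 0.001,"y": 0.0025,"z": 0.06,"wx": 0,"wy": 0,"wz": -0.5},{"hand": 0.1,"x": 0.001,"y": 0.0025,"z": 0.02,"wx": 0,"wy": 0,"wz": -0.5},{"hand": 0.1,"x": 0.001,"y": 0.0025,"z": -0.015,"wx": 0,"wy": 0,"wz": -0.5}])

```text
clock: 14.0
tool_pos: [0.4571, 0.2165, 0.161]
ee_rot: [[-1.0, 0.031, -0.002], [0.031, 1.0, 0.001], [0.002, 0.0, -1.0]]
wrist_force: [0.3, 0.1, -0.6]
gripper_width: 0.0314
```

```bash
python3 - <<'E'
from h import *
go([.5119,-.1583,.15],75.6); print(arm.get_state()["gripper_width"],D(0,.057,0))
E
```

```text
at [0.4571 0.2165 0.161 ] shift [-0.0662 -0.373   0.0108] turn [ 0.02 -0.09 12.65]
0.031375693598823584 [ 0.51187532 -0.15829076  0.        ]
```

Request:
arm_command(targets=[{"hand": 0.1,"x": -0.004,"y": -0.02,"z": -0.01,"wx": 0,"wy": 0,"wz": 0},{"hand": 0.1,"x": -0.01,"y": -0.06,"z": -0.015,"wx": 0,"wy": 0,"wz": 2},{"hand": 0.1,"x": -0.018,"y": -0.1,"z": -0.015,"wx": 0,"wy": 0,"wz": 4},{"hand": 0.1,"x": -0.026,"y": -0.14,"z": -0.015,"wx": 0,"wy": 0,"wz": 6},{"hand": 0.1,"x": -0.034,"y": -0.18,"z": -0.015,"wx": 0,"wy": 0,"wz": 8},{"hand": 0.1,"x": -0.042,"y": -0.22,"z": -0.015,"wx": 0,"wy": 0,"wz": 10},{"hand": 0.1,"x": -0.05,"y": -0.26,"z": -0.01,"wx": 0,"wy": 0,"wz": 12.6},{"hand": 0.1,"x": -0.058,"y": -0.3,"z": -0.005,"wx": 0,"wy": 0,"wz": 12.6},{"hand": 0.1,"x": -0.063,"y": -0.34,"z": 0.005,"wx": 0,"wy": 0,"wz": 12.6},{"hand": 0.1,"x": -0.066,"y": -0.365,"z": 0.015,"wx": 0,"wy": 0,"wz": 12.6},{"hand": 0.1,"x": -0.066,"y": -0.373,"z": 0.03,"wx": 0,"wy": 0,"wz": 12.6},{"hand": 0.1,"x": -0.066,"y": -0.373,"z": 0.05,"wx": 0,"wy": 0,"wz": 12.6}])

```text
clock: 15.2
tool_pos: [0.5122, -0.1592, 0.1093]
ee_rot: [[-0.968, 0.25, 0.0], [0.25, 0.968, 0.0], [0.0, 0.0, -1.0]]
wrist_force: [0.4, 1.3, -1.0]
gripper_width: 0.0312
```

```bash
python3 - <<'E'
from h import *
go([.5119,-.1583,.0715],75.6); print(arm.get_state()["gripper_width"])
E
```

```text
at [ 0.5122 -0.1592  0.1093] shift [0.0005 0.0008 0.0378] turn [ 0.03 -0.01 -0.06]
0.031182473714633223
```

Request:
arm_command(targets=[{"hand": 0.1,"x": 0,"y": 0.001,"z": 0.02,"wx": 0,"wy": 0,"wz": 0},{"hand": 0.1,"x": 0,"y": 0.001,"z": 0.032,"wx": 0,"wy": 0,"wz": 0},{"hand": 0.1,"x": 0,"y": 0.001,"z": 0.036,"wx": 0,"wy": 0,"wz": 0},{"hand": 0.1,"x": 0,"y": 0.001,"z": 0.039,"wx": 0,"wy": 0,"wz": 0},{"hand": 0.1,"x": 0,"y": 0.001,"z": 0.039,"wx": 0,"wy": 0,"wz": 0}])

```text
clock: 15.7
tool_pos: [0.5119, -0.1562, 0.0731]
ee_rot: [[-0.969, 0.247, -0.001], [0.247, 0.969, 0.001], [0.002, 0.001, -1.0]]
wrist_force: [-7.8, 3.6, 9.8]
gripper_width: 0.0311
```

Request:
arm_command(targets=[{"hand": 0.62,"x": 0,"y": 0,"z": 0,"wx": 0,"wy": 0,"wz": 0},{"hand": 0.62,"x": 0,"y": 0,"z": 0,"wx": 0,"wy": 0,"wz": 0},{"hand": 0.62,"x": 0,"y": 0,"z": 0,"wx": 0,"wy": 0,"wz": 0},{"hand": 0.62,"x": 0,"y": 0,"z": -0.015,"wx": 0,"wy": 0,"wz": 0},{"hand": 0.62,"x": 0,"y": 0,"z": -0.05,"wx": 0,"wy": 0,"wz": 0},{"hand": 0.6,"x": 0,"y": 0.03,"z": -0.065,"wx": 0,"wy": 0,"wz": 8},{"hand": 0.6,"x": 0,"y": 0.05,"z": -0.065,"wx": 0,"wy": 0,"wz": 16},{"hand": 0.6,"x": 0,"y": 0.06,"z": -0.065,"wx": 0,"wy": 0,"wz": 24},{"hand": 0.6,"x": 0,"y": 0.06,"z": -0.065,"wx": 0,"wy": 0,"wz": 32},{"hand": 0.6,"x": 0,"y": 0.06,"z": -0.065,"wx": 0,"wy": 0,"wz": 40},{"hand": 0.6,"x": 0,"y": 0.06,"z": -0.065,"wx": 0,"wy": 0,"wz": 48}])

```text
clock: 16.8
tool_pos: [0.5274, -0.099, 0.1368]
ee_rot: [[-0.459, 0.888, 0.0], [0.888, 0.459, 0.0], [0.0, 0.0, -1.0]]
wrist_force: [-0.0, -0.0, 1.1]
gripper_width: 0.0517
```

```bash
python3 - <<'E'
from h import *
god(0,.115,.12,-8)
E
```

```text
disp at [0.0003 0.1183 0.1368] shift [-0.0023 -0.0024  0.0168] turn [ 2.92 -7.66 41.67]
```

Request:
arm_command(targets=[{"hand": 0.6,"x": -0.002,"y": -0.002,"z": 0.01,"wx": 0,"wy": 0,"wz": 8},{"hand": 0.6,"x": -0.002,"y": -0.002,"z": 0.015,"wx": 1,"wy": -2,"wz": 16},{"hand": 0.6,"x": -0.002,"y": -0.002,"z": 0.015,"wx": 2,"wy": -4,"wz": 24},{"hand": 0.6,"x": -0.002,"y": -0.002,"z": 0.015,"wx": 2.5,"wy": -6,"wz": 32},{"hand": 0.6,"x": -0.002,"y": -0.002,"z": 0.015,"wx": 3,"wy": -7.6,"wz": 39},{"hand": 0.6,"x": -0.002,"y": -0.002,"z": 0.015,"wx": 3,"wy": -7.6,"wz": 41.7},{"hand": 0.6,"x": -0.002,"y": -0.002,"z": 0.045,"wx": 3,"wy": -7.6,"wz": 41.7},{"hand": 0.6,"x": -0.002,"y": -0.002,"z": 0.07,"wx": 3,"wy": -7.6,"wz": 41.7},{"hand": 0.6,"x": -0.002,"y": -0.002,"z": 0.086,"wx": 3,"wy": -7.6,"wz": 41.7},{"hand": 0.6,"x": -0.002,"y": -0.002,"z": 0.086,"wx": 3,"wy": -7.6,"wz": 41.7}])

```text
clock: 17.8
tool_pos: [0.5248, -0.1015, 0.0474]
ee_rot: [[0.241, 0.97, -0.041], [0.961, -0.244, -0.133], [-0.139, -0.007, -0.99]]
wrist_force: [-0.0, 0.6, -0.0]
gripper_width: 0.0512
```

```bash
python3 - <<'E'
from h import *
god(0,.06,.05,-8); god(0,.012,.05,-8)
im=vision.get_image("top")[:,:,::-1]; sd=vision.get_image("side")[:,:,::-1]
a=crop("",320,180,110,85,4,im); b=crop("",285,140,88,85,4,sd)
cv2.imwrite("pics/c7.png",np.hstack([a,b]))
E
```

```text
disp at [-0.0016  0.1152  0.0474] shift [-0.055   0.0013  0.0051] turn [-0.37 -0.02  0.32]
disp at [-0.0016  0.1152  0.0474] shift [-0.1026  0.0011  0.0118] turn [-0.37 -0.02  0.32]
```

View pics/c7.png

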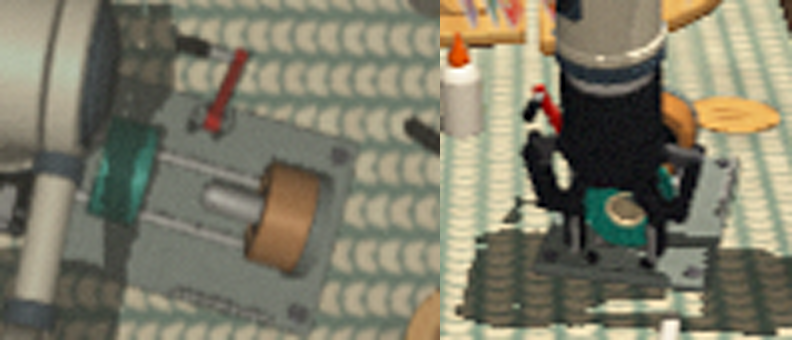

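The teal roll stands square on the rods at (125,170), with the brown roll still home at (285,215). I'll push the teal roll on.

Request:
arm_command(targets=[{"hand": 0.6,"x": -0.015,"y": 0.001,"z": 0.0005,"wx": 0,"wy": 0,"wz": 0},{"hand": 0.6,"x": -0.03,"y": 0.001,"z": 0.002,"wx": 0,"wy": 0,"wz": 0},{"hand": 0.6,"x": -0.042,"y": 0.001,"z": 0.0035,"wx": 0,"wy": 0,"wz": 0},{"hand": 0.6,"x": -0.054,"y": 0.001,"z": 0.005,"wx": 0,"wy": 0,"wz": 0},{"hand": 0.6,"x": -0.066,"y": 0.001,"z": 0.007,"wx": 0,"wy": 0,"wz": 0},{"hand": 0.6,"x": -0.076,"y": 0.001,"z": 0.0085,"wx": 0,"wy": 0,"wz": 0},{"hand": 0.6,"x": -0.086,"y": 0.001,"z": 0.0095,"wx": 0,"wy": 0,"wz": 0},{"hand": 0.6,"x": -0.095,"y": 0.001,"z": 0.011,"wx": 0,"wy": 0,"wz": 0},{"hand": 0.6,"x": -0.102,"y": 0.001,"z": 0.012,"wx": 0,"wy": 0,"wz": 0},{"hand": 0.6,"x": -0.102,"y": 0.001,"z": 0.012,"wx": 0,"wy": 0,"wz": 0}])

```text
clock: 18.9
tool_pos: [0.5017, -0.2025, 0.0517]
ee_rot: [[0.242, 0.97, -0.037], [0.96, -0.245, -0.134], [-0.139, -0.003, -0.99]]
wrist_force: [-0.2, -0.2, 0.4]
gripper_width: 0.0516
```

Request:
arm_command(targets=[{"hand": 0.6,"x": -0.003,"y": 0,"z": 0.0005,"wx": 0,"wy": 0,"wz": 0},{"hand": 0.6,"x": -0.006,"y": 0,"z": 0.0009,"wx": 0,"wy": 0,"wz": 0},{"hand": 0.6,"x": -0.007,"y": 0,"z": 0.001,"wx": 0,"wy": 0,"wz": 0}])

```text
clock: 19.2
tool_pos: [0.5007, -0.2072, 0.0515]
ee_rot: [[0.241, 0.97, -0.036], [0.961, -0.244, -0.131], [-0.136, -0.003, -0.991]]
wrist_force: [2.2, 7.5, -0.7]
gripper_width: 0.0518
```

```bash
python3 - <<'E'
from h import *
god(0,.0065,.05,-8); print(arm.get_state()["wrist_force"])
E
```

```text
disp at [0.0013 0.0068 0.0515] shift [-0.0001 -0.0013  0.0015] turn [-0.12 -0.19  0.32]
[ 2.21072351  7.46758544 -0.66016922]
```

Request:
arm_command(targets=[{"hand": 0.6,"x": -0.0015,"y": 0,"z": 0,"wx": 0,"wy": 0,"wz": 0},{"hand": 0.6,"x": -0.0015,"y": 0,"z": 0,"wx": 0,"wy": 0,"wz": 0},{"hand": 0.6,"x": 0.008,"y": 0,"z": -0.001,"wx": 0,"wy": 0,"wz": 0},{"hand": 0.6,"x": 0.02,"y": 0,"z": -0.02,"wx": 0,"wy": 0,"wz": 0},{"hand": 0.3,"x": 0.03,"y": 0,"z": -0.06,"wx": 0,"wy": 0,"wz": 0},{"hand": 0,"x": 0.035,"y": 0,"z": -0.1,"wx": 0,"wy": 4,"wz": 0},{"hand": 0,"x": 0.035,"y": 0,"z": -0.12,"wx": 0,"wy": 8,"wz": 0},{"hand": 0,"x": 0.035,"y": 0,"z": -0.12,"wx": 0,"wy": 8,"wz": 0}])

```text
clock: 20.0
tool_pos: [0.5147, -0.1599, 0.1705]
ee_rot: [[0.245, 0.97, 0.005], [0.97, -0.245, -0.001], [-0.0, 0.005, -1.0]]
wrist_force: [-0.5, 1.0, 0.5]
gripper_width: -0.0002
```

```bash
python3 - <<'E'
from h import *
god(.1125,.034,.17,0); god(.1125,.034,.112,0); print(arm.get_state()["gripper_width"], D(.1125,.034,.112))
for z in (.05,.1,.15): print(z,[plane("top",p,z)[:2].round(3) for p in ((293,155),(375,155),(458,156),(432,176))])
print(proj("side",D(.1125,.034,.112)),proj("side",D(.155,.034,.175)))
im=vision.get_image("top")[:,:,::-1]; sd=vision.get_image("side")[:,:,::-1]
a=crop("",320,140,110,130,4,im); b=crop("",250,110,88,130,4,sd)
cv2.imwrite("pics/c8.png",np.hstack([a,b]))
E
```

```text
disp at [0.0032 0.0561 0.1705] shift [-0.0225  0.1092  0.001 ] turn [0.29 0.02 0.22]
disp at [0.0032 0.0561 0.1705] shift [-0.0225  0.109   0.059 ] turn [0.29 0.02 0.22]
-0.0002394267779037991 [ 0.61512106 -0.20854578  0.112     ]
0.05 [array([0.698, 0.007]), array([ 0.705, -0.224]), array([ 0.708, -0.458]), array([ 0.649, -0.384])]
0.1 [array([0.685, 0.003]), array([ 0.691, -0.217]), array([ 0.695, -0.441]), array([ 0.638, -0.37 ])]
0.15 [array([ 0.672, -0.   ]), array([ 0.678, -0.21 ]), array([ 0.681, -0.423]), array([ 0.627, -0.356])]
[299.24677824 166.88331895] [285.62264423 148.08438048]
```

View pics/c8.png

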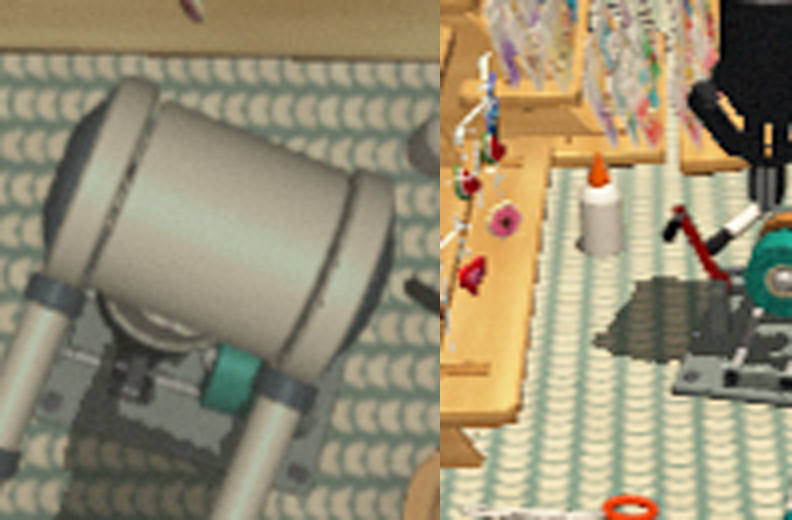

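The teal roll sits against the brown one. The keeper still leans up, with its grip at (672,230) in the side crop. The shelf front is clear at x ≈ 0.69.

Request:
arm_command(targets=[{"hand": 0,"x": -0.005,"y": 0.03,"z": 0,"wx": 0,"wy": 0,"wz": 0},{"hand": 0,"x": -0.012,"y": 0.06,"z": 0,"wx": 0,"wy": 0,"wz": 0},{"hand": 0,"x": -0.018,"y": 0.09,"z": 0,"wx": 0,"wy": 0,"wz": 0},{"hand": 0,"x": -0.022,"y": 0.111,"z": 0,"wx": 0,"wy": 0,"wz": 0},{"hand": 0,"x": -0.022,"y": 0.111,"z": 0,"wx": 0,"wy": 0,"wz": 0}])

```text
clock: 20.6
tool_pos: [0.6159, -0.2074, 0.1611]
ee_rot: [[0.244, 0.97, -0.008], [0.97, -0.244, 0.002], [-0.0, -0.008, -1.0]]
wrist_force: [-0.8, -0.6, -0.6]
gripper_width: -0.0002
```

```bash
python3 - <<'E'
from h import *
P,e=two((367.5,191),(307.5,166.75)); print("tab",np.r_[RD.T@(P[:2]-T),P[2]],e)
god(.1125,.034,.112,0);god(.0,.034,.112,0);god(-.01,.034,.095,0)
E
```

```text
tab [0.0837588  0.0400795  0.11859948] 0.0010687027677522124
disp at [0.113  0.0353 0.1611] shift [-0.0013 -0.0001  0.0491] turn [-0.47  0.02  0.27]
disp at [0.113  0.0353 0.1611] shift [-0.0007 -0.1126  0.0501] turn [-0.47  0.02  0.27]
disp at [0.113  0.0353 0.1611] shift [-0.0007 -0.1225  0.0671] turn [-0.47  0.02  0.27]
```

Request:
arm_command(targets=[{"hand": 0,"x": 0,"y": 0,"z": 0.025,"wx": 0,"wy": 0,"wz": 0},{"hand": 0,"x": 0,"y": 0,"z": 0.049,"wx": 0,"wy": 0,"wz": 0},{"hand": 0,"x": 0,"y": 0,"z": 0.049,"wx": 0,"wy": 0,"wz": 0},{"hand": 0,"x": 0,"y": -0.015,"z": 0.049,"wx": 0,"wy": 0,"wz": 0},{"hand": 0,"x": 0,"y": -0.03,"z": 0.049,"wx": 0,"wy": 0,"wz": 0},{"hand": 0,"x": 0,"y": -0.045,"z": 0.049,"wx": 0,"wy": 0,"wz": 0},{"hand": 0,"x": 0,"y": -0.06,"z": 0.049,"wx": 0,"wy": 0,"wz": 0},{"hand": 0,"x": 0,"y": -0.072,"z": 0.05,"wx": 0,"wy": 0,"wz": 0},{"hand": 0,"x": 0,"y": -0.082,"z": 0.052,"wx": 0,"wy": 0,"wz": 0},{"hand": 0,"x": 0,"y": -0.092,"z": 0.058,"wx": 0,"wy": 0,"wz": 0},{"hand": 0,"x": 0,"y": -0.102,"z": 0.065,"wx": 0,"wy": 0,"wz": 0},{"hand": 0,"x": 0,"y": -0.112,"z": 0.072,"wx": 0,"wy": 0,"wz": 0}])

```text
clock: 21.8
tool_pos: [0.506, -0.1795, 0.0939]
ee_rot: [[0.244, 0.97, -0.002], [0.97, -0.244, 0.001], [0.0, -0.002, -1.0]]
wrist_force: [-0.4, 0.2, 1.1]
gripper_width: 0.0
```

```bash
python3 - <<'E'
from h import *
god(-.018,.034,.11,0)
im=vision.get_image("top")[:,:,::-1]; sd=vision.get_image("side")[:,:,::-1]
a=crop("",320,180,110,85,4,im); b=crop("",285,140,88,85,4,sd)
cv2.imwrite("pics/c9.png",np.hstack([a,b]))
E
```

```text
disp at [-0.0004  0.035   0.0939] shift [-0.0009 -0.0176 -0.0161] turn [-0.14 -0.    0.29]
```

View pics/c9.png

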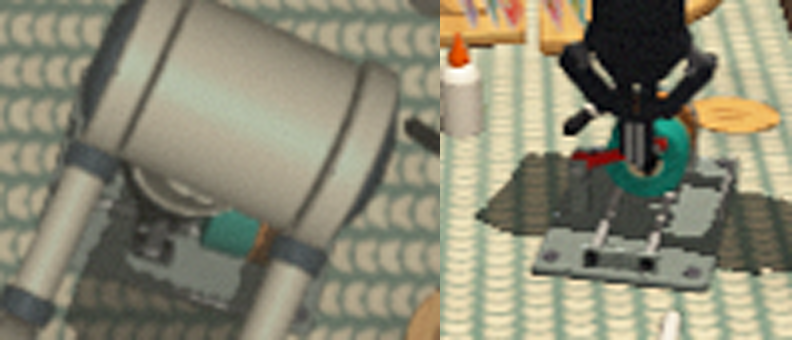

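The bar has fallen to about level (575,158)-(665,143), with the fingers in front of the tab. I'll lift, then press the tab gently from above.

Request:
arm_command(targets=[{"hand": 0,"x": 0,"y": 0.004,"z": -0.02,"wx": 0,"wy": 0,"wz": 0},{"hand": 0,"x": 0,"y": 0,"z": -0.03,"wx": 0,"wy": 0,"wz": 0},{"hand": 0,"x": 0,"y": -0.017,"z": -0.03,"wx": 0,"wy": 0,"wz": 0},{"hand": 0,"x": 0,"y": -0.017,"z": -0.01,"wx": 0,"wy": 0,"wz": 0},{"hand": 0,"x": 0,"y": -0.017,"z": 0.005,"wx": 0,"wy": 0,"wz": 0},{"hand": 0,"x": 0,"y": -0.017,"z": 0.013,"wx": 0,"wy": 0,"wz": 0},{"hand": 0,"x": 0,"y": -0.017,"z": 0.017,"wx": 0,"wy": 0,"wz": 0},{"hand": 0,"x": 0,"y": -0.017,"z": 0.019,"wx": 0,"wy": 0,"wz": 0},{"hand": 0,"x": 0,"y": -0.017,"z": 0.019,"wx": 0,"wy": 0,"wz": 0}])

```text
clock: 22.8
tool_pos: [0.4904, -0.1757, 0.0751]
ee_rot: [[0.244, 0.97, -0.002], [0.97, -0.244, 0.001], [0.0, -0.003, -1.0]]
wrist_force: [0.7, -0.1, 1.0]
gripper_width: 0.0
```

Request:
arm_command(targets=[{"hand": 0,"x": 0,"y": 0,"z": 0.002,"wx": 0,"wy": 0,"wz": 0},{"hand": 0,"x": 0,"y": 0,"z": 0.003,"wx": 0,"wy": 0,"wz": 0},{"hand": 0,"x": 0,"y": 0,"z": 0.003,"wx": 0,"wy": 0,"wz": 0}])

```text
clock: 23.1
tool_pos: [0.4908, -0.1759, 0.0742]
ee_rot: [[0.244, 0.97, -0.0], [0.97, -0.244, 0.0], [0.0, -0.0, -1.0]]
wrist_force: [-3.6, 1.8, 8.0]
gripper_width: -0.0001
```

Request:
arm_command(targets=[{"hand": 0,"x": 0,"y": 0,"z": -0.02,"wx": 0,"wy": 0,"wz": 0},{"hand": 0,"x": 0,"y": 0,"z": -0.06,"wx": 0,"wy": 0,"wz": 0},{"hand": 0,"x": 0.02,"y": 0,"z": -0.1,"wx": 0,"wy": 0,"wz": 0},{"hand": 0,"x": 0.06,"y": 0,"z": -0.13,"wx": 0,"wy": 0,"wz": 0},{"hand": 0,"x": 0.1,"y": 0,"z": -0.14,"wx": 0,"wy": 0,"wz": 0},{"hand": 0,"x": 0.14,"y": 0,"z": -0.14,"wx": 0,"wy": 0,"wz": 0},{"hand": 0,"x": 0.18,"y": -0.02,"z": -0.14,"wx": 0,"wy": 0,"wz": 0},{"hand": 0,"x": 0.22,"y": -0.04,"z": -0.14,"wx": 0,"wy": 0,"wz": 0},{"hand": 0,"x": 0.25,"y": -0.06,"z": -0.14,"wx": 0,"wy": 0,"wz": 0},{"hand": 0,"x": 0.25,"y": -0.06,"z": -0.14,"wx": 0,"wy": 0,"wz": 0},{"hand": 0,"x": 0.25,"y": -0.06,"z": -0.14,"wx": 0,"wy": 0,"wz": 0}])

```text
clock: 24.2
tool_pos: [0.4934, 0.0818, 0.2126]
ee_rot: [[0.242, 0.97, -0.001], [0.97, -0.242, 0.001], [0.0, -0.001, -1.0]]
wrist_force: [0.4, 0.3, -0.5]
gripper_width: -0.0001
```

```bash
python3 - <<'E'
from h import *
im=vision.get_image("top")[:,:,::-1].copy(); sd=vision.get_image("side")[:,:,::-1].copy()
a=crop("",330,190,80,75,5,im); b=crop("",295,145,70,75,5,sd); c=crop("",100,120,400,150,1.5,im)
o=np.hstack([a,b]); c=cv2.resize(c,(o.shape[1],200)); cv2.imwrite("pics/c10.png",np.vstack([o,c]))
for n,I in(("top",im),("side",sd)):
    h=cv2.cvtColor(I,cv2.COLOR_BGR2HSV); 
    for nm,lo,hi in (("teal",(78,110,40),(95,255,255)),("red",(0,170,60),(6,255,255))):
        x0,y0=(345,190) if n=="top" else (295,145)
        m=cv2.inRange(h,lo,hi)[y0:y0+75,x0:x0+70]; ys,xs=np.nonzero(m); print(n,nm,len(xs),xs.min()+x0,xs.max()+x0,ys.min()+y0,ys.max()+y0,(xs.mean()+x0).round(1),(ys.mean()+y0).round(1))
for nm,P in dict(bar_hinge=D(.052,.012,.0595),bar_end=D(-.024,.012,.0595),tabmid=D(-.018,.031,.0545),teal_top=D(0,-.022,.0895),teal_f=D(0,-.006,.0545),brown_top=D(0,-.054,.0895)).items(): print(nm,"top",proj("top",P).round(1),((proj("top",P)-[330,190])*5).round(),"side",proj("side",P).round(1),((proj("side",P)-[295,145])*5+[400,0]).round())
E
```

```text
top teal 187 372 386 221 242 379.1 231.5
top red 41 366 374 208 235 369.8 220.3
side teal 107 326 341 170 188 332.1 178.8
side red 63 318 340 178 183 329.0 181.0
bar_hinge top [371.7 208.6] [209.  93.] side [319.  179.5] [520. 172.]
bar_end top [364.5 235.3] [173. 226.] side [341.4 181.7] [632. 183.]
tabmid top [358.2 231.4] [141. 207.] side [338.7 185.7] [618. 203.]
teal_top top [380.6 229.4] [253. 197.] side [336.2 168.3] [606. 116.]
teal_f top [372.9 228.8] [215. 194.] side [335.2 179.7] [601. 173.]
brown_top top [392.3 232.7] [311. 214.] side [337.8 164. ] [614.  95.]
```

View pics/c10.png

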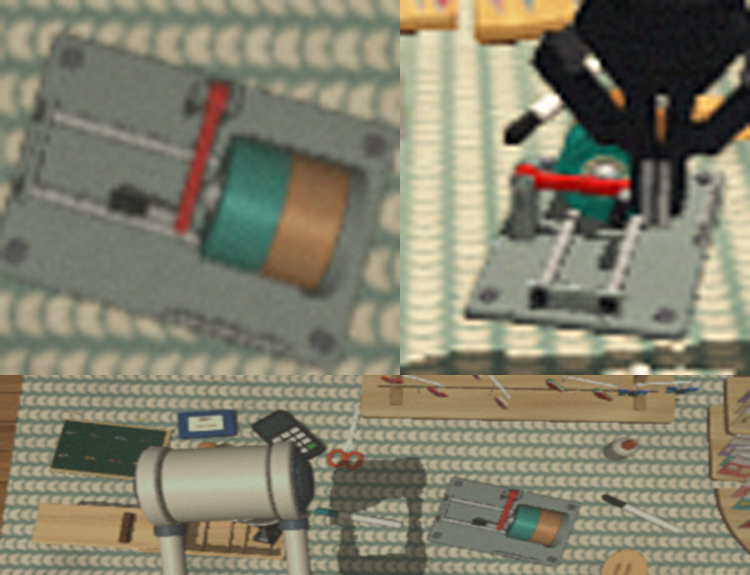

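The last picture shows both rolls side by side against the bracket and the red bar level across the spindle end. The side view puts the bar's end at about (630,185), against (632,183) predicted for closed. The lid is open and nothing on the stall looks moved.

```bash
python3 -c "
from rig import arm
print(arm.finish_job(), arm.get_state()['clock'])"
```

```text
the job is handed in; nothing more can be done
the job is handed in; nothing more can be done
```

The job is done and handed in, at about 24 s on the robot's clock; no verdict came back. I slid the lid open, loaded the brown roll and then the teal roll onto the spindle, and tipped the keeper bar closed.

Last checks:
- **Lid:** the bar measured at a lid value of about 0.157 m after opening. I did not measure it again, but the final picture still shows the lid open.
- **Rolls:** each push ended on a firm stop, with force rising to about 13 N for brown and 8 N for teal. The two stopping points were 32.1 mm apart, which matches a roll's 32 mm width. The final top view shows both rolls square and against the bracket.
- **Keeper:** I pressed the tab to contact at a height that fits a closed bar. In the final side view the bar's end is within about 1 pixel of the closed position.
- **Other things on the stall:** nothing I could see in the final picture had moved, but the arm hid part of the area around the box and the stamp. I checked this by eye only.
- **Disagreement:** the dispenser's base corners fitted only to about 5 mm, so I averaged in its screws and rods; the pushes then agreed with that position.

I viewed 12 pictures, the most allowed, against the planned 8.

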